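# Queue the sample jars in the autosampler's feed lane and lock it

### The job

Push the two squat white sample jars that stand loose on the bench into the aluminium guide lane, behind the jar already in it, until all three stand in single file as far as they will go against its closed end; then slide the white lock grip fully home so that its bar shuts the lane behind the last jar. Keep the jars upright and sliding on the bench, without lifting them, and leave the slim bottle and everything else on the bench where it is.

Things in the scene. Friction and masses are not known exactly. Their poses are not given: they have to be found in the camera images.
- lane: Fixed guide lane on the bench: two aluminium rails 25 mm high, 8 mm thick, 58 mm apart inside, no floor. Origin: on the bench, in the middle of the open mouth; x runs along the centre line into the lane, y left when looking in, z up. Flared walls narrow from 120 mm apart at x = 0 to 58 mm at x = 45 mm; straight rails from x = 65 to 215 mm. Jars in a tight row stand at x = 190, 140 and 90 mm.
- lane_end (a point): Middle of the lane's closed end, bench level, on the inner face of the 35 mm high end wall: x = 215 mm in the lane's frame. Axes as the lane's.
- lock (a joint): Travel of the lock: 0 = lane open (bar drawn out to +y of the lane), 0.060 m = end stop, bar fully across the lane. Grows as the grip moves along the lane's -y direction; light friction of about 1.5 N; it starts within 12 mm of fully open.
- lock_grip (a point): Centre of the lock's white grip, an upright block 16 mm along the lane's x, 26 mm along y, 28 mm high (34 to 62 mm above the bench); at lane x = 57 mm, y = 122 mm open, y = 62 mm home. Its steel bar (6 mm thick, 9 to 21 mm above the bench) shuts the lane at x = 54 to 60 mm; its track, 20 mm high and 26 mm wide, lies outside the lane from y = 52 to 162 mm.
- jar1: Squat white plastic sample jar with a ribbed white screw cap: 50 mm diameter, 60 mm high in all (body to 42 mm, then a cap of 44 mm diameter), about 90 g. One of three alike: on the open bench at the start. Origin: centre of its underside, z up along its axis.
- jar2: Squat white plastic sample jar with a ribbed white screw cap: 50 mm diameter, 60 mm high in all (body to 42 mm, then a cap of 44 mm diameter), about 90 g. One of three alike: on the open bench at the start. Origin: centre of its underside, z up along its axis.
- jar3: Squat white plastic sample jar with a ribbed white screw cap: 50 mm diameter, 60 mm high in all (body to 42 mm, then a cap of 44 mm diameter), about 90 g. One of three alike: already in the lane at the start, somewhere short of or at its end. Origin: centre of its underside, z up along its axis.
- slim_bottle: Slim white bottle, 32 mm diameter, 85 mm high, standing among the jars; not to be loaded or moved. Origin: centre of its underside.
- spare_cap: Loose white screw cap lying among the jars, 32 mm diameter, 13 mm high; bystander. Origin: centre of its underside.
- tub: Empty clear plastic tub, 90 mm across the rim, 60 mm high; bystander. Origin: centre of its underside.
- timer: Grey bench timer, 60 x 60 mm, 18 mm high; bystander. Origin: centre of its underside.
- reagent_bottle: Amber reagent bottle, 72 mm diameter, 150 mm high; bystander. Origin: centre of its underside.
- mouse: Round grey computer mouse, 60 mm across, 28 mm high; bystander. Origin: centre of its underside.
Mind the look-alikes: they are no part of the job. Leave any black or orange look-alike of the jar2 alone.

How it is judged:
By the outcome, as a careful person would: the job done as asked, in the order asked, and still so for the second after the job is handed in, with the robot touching nothing.
It also fails if it takes over 72 s, if anything falls off the work surface, if the arm or the gripper's body presses on something with over 40 N, if the wrist force passes 120 N, or if a joint passes its speed limit or range.

### The arm

A 6-joint arm with a two-finger parallel gripper is mounted at the origin on the work surface. World frame = base frame: x ahead of the robot, y to its left, z up, the work surface at z = 0. Lengths are in m, angles in rad, forces in N, time in s.
With the tool pointing down it reaches from about 0.325 to 0.85 m from the base axis. Payload 15.5 kg.
Tool frame: the origin (TCP) lies on the centre line of the jaws, within the pads' length; the fingertips stand 8 mm ahead of it and the grasp point (between the pads) lies 11 mm behind it (bot.tip_extent is the distance from the TCP to the fingertips, in m); z points along the fingers, y is the line along which they close (so a half turn about z gives the same grasp; the last joint's range is limited). The gripper opens to 91 mm and grips with 3 to 60 N. Pads are 32 mm wide; open, the fingers measure 118 mm over their backs; the gripper's body (76 mm by 178 mm) begins 60 mm behind the grasp point.
Start: joints at [-1.208, 0.494, 1.345, -0, 1.302, -0.096], TCP at [0.276, -0.561, 0.222] pointing down, gripper open.
Joint ranges: [-2.91, 2.91], [-0.82, 2.16], [0.22, 2.67], [-1.22, 4.37], [0.12, 2.79], [-3.08, 3.08]. Speed limits (rad/s): [1.89, 1.89, 2.57, 3.01, 3.01, 3.01].

### API

Orientations are given as a rotation vector (axis times angle).
In Python, from cell import telemetry, vision, sign_off, bot gives the robot as it stands. The module is installed in compiled form; this text tells all that it offers.
- The arm moves only by the shell command python3 -m crank 'ROWS'. ROWS is a JSON object of lists of equal length, an entry for each row: "slide": the shift along the tool's x, y, z scaled (see below), a list of three; "twist": the turn, a rotation vector about the tool's x, y, z scaled (see below), a list of three; "hand": the closure, from 0 (fully open) to 1 (shut). In form: {"slide": [[dx, dy, dz], ...], "twist": [[ax, ay, az], ...], "hand": [hand, ...]}. A call has 1 to 8 rows; each row shifts and turns the commanded pose from where the row before left it, along the tool's axes as they then stand; what a row does not reach is not made up. The controller multiplies each number of a shift by 300 mm and each number of a turn by 90 degrees. A row lasts 1/8 s, in which the tool goes at most 62.5 mm and 10.7 degrees, less where a joint would pass 70% of its speed; a pose out of reach is approached as far as the arm can. A call with a number of a shift or a turn outside -1 to 1 is refused whole. A call with a gripper value outside its range is refused whole. The fingers move at their own pace and stop on an object; the grip force is fixed at half the most. Time passes only in rows, so rows that do not move let the fingers close. It gives the time, the measured TCP pose, the force, the opening and the grip force at its end, in the units of the state.
- telemetry.get_state(): the state, without advancing time (a new reading comes with each control period).
- vision.snapshot(name): name is "scene" or "top"; returns a dict with "img" (384x512x3 uint8, red, green, blue), "fx", "fy", "cx", "cy" (pixels), "extrinsics" (4x4, takes a point from world to camera coordinates). Camera axes: x right, y down, z forward; pixel columns grow to the right and rows downward; lengths in m; the calibration is good to about 2 mm. A picture is of the moment at which its call begins. There is no depth.
- sign_off(): hands the job in; it is judged then, once.
The state is a dict: "time_s": time; "joint_positions": joint angles; "joint_velocities": joint speeds; "tau": joint torques, N m; "eef_pos": TCP position; "tcp_rot": TCP orientation; "contact_force": force on the tool from outside, world axes, zero at the start; "torque": the same for the moment, N m; "grip_width": finger opening in m; "grasp_force": force on a finger pad.
Only numpy, scipy, OpenCV 4.12 (cv2) and the standard library are available. Lean on these libraries where they do the work, as an engineer would, in place of code of your own. Each camera call takes 0.05 s, during which the arm holds its last target. There are 200 camera calls.

## Working session

There is one attempt and no reset: what is moved stays moved. The work goes in short steps, Python scripts to look and compute and a shell command to move; the robot and the scene stay as the last step left them, time stands still between calls to the robot, and variables do not carry over. Pictures are saved under pics/ and viewed, at most 12 in all, crops included, and the job is handed in when it is done.

```bash
mkdir -p pics; python3 - <<'E'
from cell import telemetry, vision, bot
import cv2, numpy as np
for n in ("top","scene"):
    s=vision.snapshot(n); cv2.imwrite(f"pics/{n}0.png",cv2.resize(s["img"][:,:,::-1],(800,600),interpolation=cv2.INTER_CUBIC))
    print(n,s["fx"],s["fy"],s["cx"],s["cy"],np.round(s["extrinsics"],4).tolist())
st=telemetry.get_state(); print({k:np.round(v,3).tolist() for k,v in st.items()})
print(bot.tip_extent)
E
```

```text
top 453.69112136666195 453.69112136666195 258.32830836543184 193.4661014884154 [[0.03, -0.9993, 0.0206, -0.0316], [-0.9965, -0.0315, -0.0771, 0.5388], [0.0777, -0.0182, -0.9968, 1.3822], [0.0, 0.0, 0.0, 1.0]]
scene 414.049251185458 414.049251185458 257.7609542692041 194.26974079121476 [[0.0036, 0.9999, 0.0128, -0.011], [0.7923, 0.0049, -0.6101, -0.4077], [-0.6101, 0.0124, -0.7922, 1.4747], [0.0, 0.0, 0.0, 1.0]]
{'time_s': 0.1, 'joint_positions': [-1.209, 0.494, 1.346, 0.0, 1.302, -0.095], 'joint_velocities': [0.0, -0.002, -0.001, -0.0, -0.001, 0.0], 'tau': [0.003, -88.024, -38.255, 0.071, 0.048, -0.0], 'eef_pos': [0.276, -0.56, 0.221], 'tcp_rot': [-3.059, -0.712, 0.0], 'contact_force': [0.393, -0.96, -0.053], 'torque': [0.011, 0.002, -0.017], 'grasp_force': 0.0, 'grip_width': 0.091}
0.008
```

View pics/top0.png

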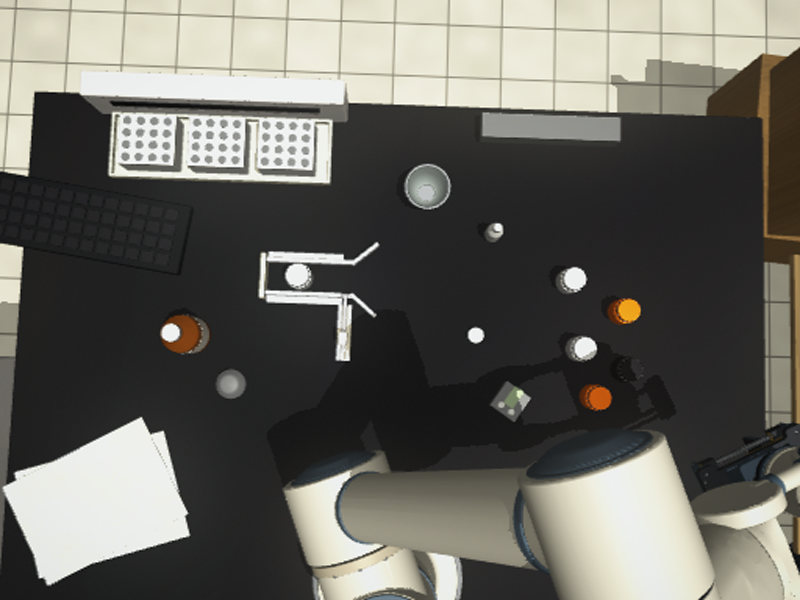

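View pics/scene0.png

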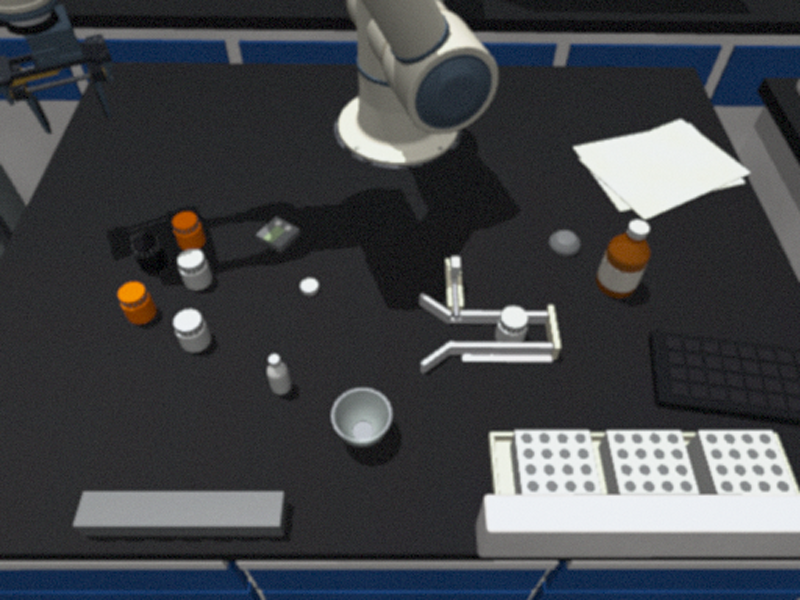

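The top view (800x600 px) shows white jars at (572,279) and (581,348). The slim bottle is at (494,231) and the spare cap at (476,335). The lane mouth is near x=377 and its end near (262,276), with jar3 at (298,275) and the lock at (344,345). The scene view matches this. Next I'll measure.

```bash
cat > h.py <<'E'
import numpy as np, cv2
from cell import telemetry, vision, bot
from scipy.spatial.transform import Rotation as R
def cast(s,uv,z):
    E=s["extrinsics"]; Rm,t=E[:3,:3],E[:3,3]
    d=Rm.T@np.array([(uv[0]-s["cx"])/s["fx"],(uv[1]-s["cy"])/s["fy"],1.]); c=-Rm.T@t
    return c+d*(z-c[2])/d[2]
def tri(sa,ua,sb,ub):
    P=[np.array([[s["fx"],0,s["cx"]],[0,s["fy"],s["cy"]],[0,0,1]])@s["extrinsics"][:3] for s in (sa,sb)]
    X=cv2.triangulatePoints(*P,np.array(ua,float).reshape(2,1),np.array(ub,float).reshape(2,1)); return (X[:3]/X[3]).ravel()
def blobs(s,th=110,amin=15,amax=900):
    hsv=cv2.cvtColor(s["img"],cv2.COLOR_RGB2HSV); m=((hsv[...,2]>th)&(hsv[...,1]<60)).astype(np.uint8)
    n,l,st,c=cv2.connectedComponentsWithStats(m)
    return [(c[i],st[i]) for i in range(1,n) if amin<st[i,4]<amax]
def tool():
    s=telemetry.get_state(); r=R.from_rotvec(s["tcp_rot"]).as_matrix(); return s,r
E
python3 - <<'E'
from h import *
S={n:vision.snapshot(n) for n in("top","scene")}
for n,s in S.items():
    for c,b in blobs(s):
        p=cast(s,c,.03)
        if .2<p[0]<.9 and abs(p[1])<.75: print(n,np.round(c,1),b.tolist(),np.round(p,3))
t=S["top"]["img"][140:245,150:270]; q=S["scene"]["img"][155:250,255:375]
cv2.imwrite("pics/c.png",np.vstack([cv2.resize(t,(720,630))[:,:,::-1]])[:600]); cv2.imwrite("pics/d.png",cv2.resize(q,(720,570))[:,:,::-1])
s,r=tool(); print(np.round(r,3).tolist())
E
```

```text
top [271.9 119. ] [259, 105, 29, 29, 569] [ 0.773 -0.05   0.03 ]
top [317.  147.1] [312, 143, 10, 10, 69] [ 0.689 -0.193  0.03 ]
top [490.  179.7] [489, 168, 3, 25, 73] [ 0.605 -0.735  0.03 ]
top [366.9 178.5] [359, 171, 17, 16, 196] [ 0.596 -0.349  0.03 ]
top [490.5 210.5] [490, 194, 2, 34, 68] [ 0.509 -0.735  0.03 ]
top [108.6 212.6] [103, 207, 12, 12, 112] [0.466 0.439 0.03 ]
top [304.1 214.1] [299, 209, 11, 11, 88] [ 0.48  -0.157  0.03 ]
top [373.3 222.7] [365, 215, 17, 16, 195] [ 0.46  -0.371  0.03 ]
top [490.5 245.5] [490, 229, 2, 34, 68] [ 0.401 -0.734  0.03 ]
top [146.9 245.7] [141, 240, 13, 13, 132] [0.37  0.318 0.03 ]
top [332.2 256.5] [325, 249, 14, 17, 86] [ 0.353 -0.246  0.03 ]
top [320.8 258.3] [319, 256, 5, 5, 18] [ 0.347 -0.211  0.03 ]
top [490.9 268.5] [490, 264, 3, 10, 28] [ 0.331 -0.735  0.03 ]
scene [174.4 147.9] [165, 141, 21, 13, 114] [ 0.366 -0.237  0.03 ]
scene [360.5 153.1] [353, 148, 16, 12, 143] [0.382 0.312 0.03 ]
scene [121.6 167.3] [113, 159, 19, 19, 226] [ 0.443 -0.378  0.03 ]
scene [388.4 175.2] [386, 169, 6, 12, 25] [0.467 0.378 0.03 ]
scene [400.3 179.7] [391, 175, 19, 11, 119] [0.483 0.409 0.03 ]
scene [197.5 182.3] [192, 178, 12, 10, 101] [ 0.497 -0.158  0.03 ]
scene [119.6 206.6] [111, 197, 20, 21, 285] [ 0.581 -0.356  0.03 ]
scene [175.8 235. ] [171, 226, 12, 18, 145] [ 0.668 -0.198  0.03 ]
[[0.897, 0.442, -0.0], [0.442, -0.897, 0.001], [0.0, -0.001, -1.0]]
```

View pics/c.png

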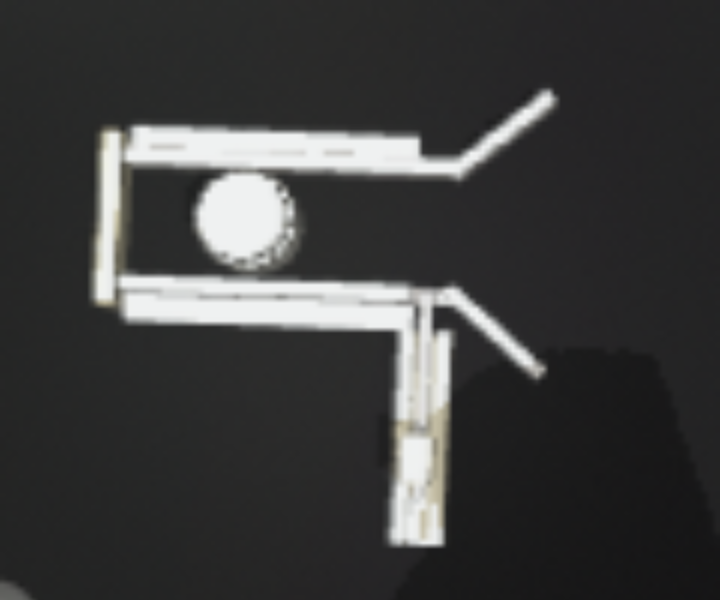

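View pics/d.png

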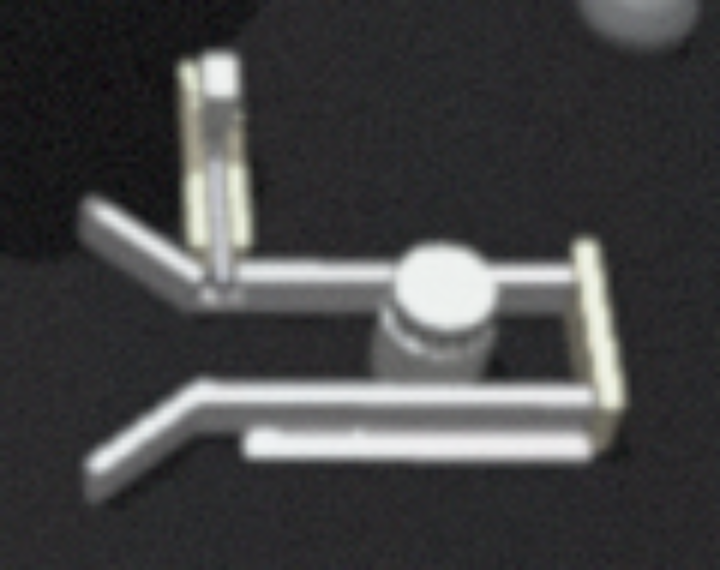

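The lane crop (6x) shows the inner rail edges from (130,162) to (455,178) and from (122,275) to (450,288). The end wall's inner face is at x≈123, the flare tips are at (552,100) and (541,374), and the grip top is centred near (418,457). In the scene crop the grip top is near (221,75).

```bash
python3 - <<'E'
from h import *
S={n:vision.snapshot(n) for n in("top","scene")}; T,C=S["top"],S["scene"]
def ct(x,y,z): return cast(T,((x+.5)/6-.5+150,(y+.5)/6-.5+140),z)
def cs(x,y,z): return cast(C,((x+.5)/6-.5+255,(y+.5)/6-.5+155),z)
a,b=ct(130,162,.025),ct(455,178,.025); c,d=ct(122,275,.025),ct(450,288,.025)
print("rails top",[np.round(p,3).tolist() for p in(a,b,c,d)])
k=[cs(200,283,.025),cs(575,283,.025),cs(205,380,.025),cs(590,388,.025)]
print("rails scene",[np.round(p,3).tolist() for p in k])
e=(a+c)/2; m=(b+d)/2; ux=(e-m)/np.linalg.norm(e-m); print("dir top",ux, "width",np.linalg.norm(a-c),np.linalg.norm(b-d))
e2=(k[1]+k[3])/2; m2=(k[0]+k[2])/2; print("dir scene",(e2-m2)/np.linalg.norm(e2-m2))
print("end top",ct(123,218,.035),"end scene",cs(585,330,.025), "tips",ct(552,100,.025),ct(541,374,.025),"tips scene",cs(85,230,.025),cs(85,465,.025))
print("grip top",ct(418,457,.062),"grip scene",cs(221,75,.062))
print("jar3 cap",ct(242,218,.06),cs(446,287,.06))
B=lambda s,u:min(blobs(s),key=lambda q:np.hypot(*(q[0]-u)))[0]
for nm,ut,us in(("A",(367,178),(120,207)),("B",(373,223),(121,167)),("bottle",(317,147),(176,235)),("cap",(304,214),(197,182))):
    print(nm,"cast.055",cast(T,ut,.055),"scene.035",cast(C,us,.038),"tri",np.round(tri(T,B(T,ut),C,B(C,us)),3))
# cap tops: brightest part
for s,n in((T,"top"),(C,"scene")):
    for th in(190,215):
        for q in blobs(s,th):
            p=cast(s,q[0],.06)
            if -.45<p[1]<-.3 and .4<p[0]<.7: print(n,th,q[0],q[1].tolist(),np.round(p,3))
E
```

```text
rails top [[0.614, 0.256, 0.025], [0.611, 0.089, 0.025], [0.555, 0.258, 0.025], [0.554, 0.09, 0.025]]
rails scene [[0.559, 0.09, 0.025], [0.558, 0.259, 0.025], [0.611, 0.09, 0.025], [0.615, 0.257, 0.025]]
dir top [0.01243954 0.99992263 0.        ] width 0.05847522616546845 0.05697228101824298
dir scene [0.00701723 0.99997538 0.        ]
end top [0.58374948 0.25678844 0.035     ] end scene [0.58358059 0.25966843 0.025     ] tips [0.65331586 0.04050361 0.025     ] [0.51135039 0.04148531 0.025     ] tips scene [0.52884119 0.03884509 0.025     ] [0.65520697 0.03633758 0.025     ]
grip top [0.46595287 0.10044145 0.062     ] grip scene [0.46697681 0.10136182 0.062     ]
jar3 cap [0.58290673 0.19297035 0.06      ] [0.58612598 0.19236337 0.06      ]
A cast.055 [ 0.5944776  -0.34332816  0.055     ] scene.035 [ 0.58792998 -0.35149876  0.038     ] tri [ 0.594 -0.346  0.048]
B cast.055 [ 0.45843657 -0.36308526  0.055     ] scene.035 [ 0.44919817 -0.37623825  0.038     ] tri [ 0.46  -0.368  0.048]
bottle cast.055 [ 0.68464113 -0.18900517  0.055     ] scene.035 [ 0.67306201 -0.19563586  0.038     ] tri [ 0.684 -0.19   0.056]
cap cast.055 [ 0.47919187 -0.15381067  0.055     ] scene.035 [ 0.50225528 -0.15805032  0.038     ] tri [ 0.481 -0.16   0.01 ]
top 190 [367.66447368 177.76315789] [361, 171, 14, 15, 152] [ 0.595 -0.344  0.06 ]
top 190 [373.8015873  221.63492063] [368, 216, 14, 13, 126] [ 0.463 -0.364  0.06 ]
top 215 [367.72916667 177.88888889] [361, 172, 14, 13, 144] [ 0.594 -0.344  0.06 ]
top 215 [373.82926829 221.67479675] [368, 216, 14, 13, 123] [ 0.462 -0.364  0.06 ]
scene 190 [121.77952756 165.50393701] [114, 160, 16, 11, 127] [ 0.463 -0.366  0.06 ]
scene 190 [119.31666667 204.55      ] [111, 198, 17, 14, 180] [ 0.596 -0.346  0.06 ]
scene 215 [121.63551402 165.74766355] [114, 161, 15, 10, 107] [ 0.464 -0.366  0.06 ]
scene 215 [119.43030303 204.56969697] [112, 199, 16, 13, 165] [ 0.596 -0.346  0.06 ]
```

The two views agree. Lane: centre line x≈0.583, mouth y≈0.043, end y≈0.258. Jar A is at (0.595,-0.345), jar B at (0.463,-0.366) and jar3 at (0.584,0.193). The grip is at (0.467,0.101). All of these fit the given sizes. I'll push each jar with the half-closed fingers as a cradle, tips at 30 mm, so above the rails. First I turn the tool so its x points down the lane.

```bash
python3 -m crank '{"slide":[[0,0,0],[0,0,0],[0,0,0],[0,0,0],[0,0,0],[0,0,0],[0,0,0],[0,0,0]],"twist":[[0,0,-0.088],[0,0,-0.088],[0,0,-0.088],[0,0,-0.088],[0,0,-0.088],[0,0,-0.088],[0,0,-0.088],[0,0,-0.088]],"hand":[0.65,0.65,0.65,0.65,0.65,0.65,0.65,0.65]}'
cat >> h.py <<'E'
def go(x,y,z):
    s,r=tool(); d=r.T@(np.array([x,y,z])-s["eef_pos"])/.3
    print("t",round(s["time_s"],2),"pos",np.round(s["eef_pos"],4),"yaw",round(np.degrees(np.arctan2(r[1,0],r[0,0])),2),"tilt",np.round(r[:2,2],4),"w",round(s["grip_width"],4),"F",np.round(s["contact_force"],1),"shift units",np.round(d,3))
E
python3 -c "
from h import *
go(.595,-.405,.222)"
```

```text
time_s: 1.3
eef_pos: [0.2762, -0.5606, 0.2219]
tcp_rot: [-2.224, -2.218, -0.0]
contact_force: [0.4, 0.4, 0.3]
grip_width: 0.0318
grasp_force: 0.0
t 1.3 pos [ 0.2762 -0.5606  0.2219] yaw 89.85 tilt [-0.      0.0001] w 0.0318 F [0.4 0.4 0.3] shift units [ 0.521  1.061 -0.   ]
```

```bash
python3 -m crank '{"slide":[[0.065,0.133,0],[0.065,0.133,0],[0.065,0.133,0],[0.065,0.133,0],[0.065,0.133,0],[0.065,0.133,0],[0.065,0.133,0],[0.065,0.133,0]],"twist":[[0,0,0],[0,0,0],[0,0,0],[0,0,0],[0,0,0],[0,0,0],[0,0,0],[0,0,0]],"hand":[0.65,0.65,0.65,0.65,0.65,0.65,0.65,0.65]}' >/dev/null
python3 -m crank '{"slide":[[0,0,0.1],[0,0,0.1],[0,0,0.1],[0,0,0.1],[0,0,0],[0,0,0]],"twist":[[0,0,0],[0,0,0],[0,0,0],[0,0,0],[0,0,0],[0,0,0]],"hand":[0.65,0.65,0.65,0.65,0.65,0.65]}' >/dev/null
python3 -c "
from h import *
go(.595,-.405,.038)"
```

```text
t 3.05 pos [ 0.597  -0.4073  0.1032] yaw 89.59 tilt [ 0.001  -0.0008] w 0.0323 F [ 0.3 -0.3  0.1] shift units [ 0.008 -0.007  0.217]
```

```bash
python3 -m crank '{"slide":[[0,-0.002,0.075],[0,-0.002,0.075],[0,-0.002,0.067],[0,0,0],[0.03,0,0],[0.03,0,0],[0.03,-0.001,0],[0.03,-0.001,0]],"twist":[[0,0,0],[0,0,0],[0,0,0],[0,0,0],[0,0,0],[0,0,0],[0,0,0],[0,0,0]],"hand":[0.65,0.65,0.65,0.65,0.65,0.65,0.65,0.65]}' >/dev/null
python3 -m crank '{"slide":[[0.04,-0.002,0],[0.04,-0.002,0],[0.04,-0.002,0],[0.04,-0.002,0],[0.04,-0.002,0],[0.04,-0.002,0],[0.04,-0.002,0],[0.04,-0.002,0]],"twist":[[0,0,0],[0,0,0],[0,0,0],[0,0,0],[0,0,0],[0,0,0],[0,0,0],[0,0,0]],"hand":[0.65,0.65,0.65,0.65,0.65,0.65,0.65,0.65]}' >/dev/null
cat >> h.py <<'E'
def caps(lo=(.4,-.5),hi=(.7,.3)):
    for n,amax in(("top",300),("scene",300)):
        s=vision.snapshot(n)
        for q in blobs(s,195,60,amax):
            p=cast(s,q[0],.06)
            if lo[0]<p[0]<hi[0] and lo[1]<p[1]<hi[1]: print(n,q[1].tolist(),np.round(p[:2],3))
E
python3 - <<'E'
from h import *
go(.583,-.04,.038); caps()
i=vision.snapshot("scene")["img"]; cv2.imwrite("pics/e.png",cv2.resize(i[100:300,60:360],(750,500),interpolation=cv2.INTER_CUBIC)[:,:,::-1])
E
```

```text
t 5.05 pos [ 0.5902 -0.2741  0.0368] yaw 89.59 tilt [-0.  0.] w 0.0316 F [-0.6 -2.9  3.2] shift units [ 0.78  -0.03  -0.004]
top [344, 129, 23, 33, 269] [ 0.693 -0.307]
top [391, 158, 23, 33, 267] [ 0.608 -0.452]
top [166, 162, 4, 28, 81] [0.582 0.26 ]
top [337, 163, 11, 14, 80] [ 0.618 -0.266]
top [385, 192, 10, 14, 81] [ 0.533 -0.412]
top [380, 209, 15, 29, 220] [ 0.46  -0.404]
scene [193, 179, 10, 8, 66] [ 0.521 -0.153]
scene [346, 196, 12, 27, 95] [0.605 0.254]
```

View pics/e.png

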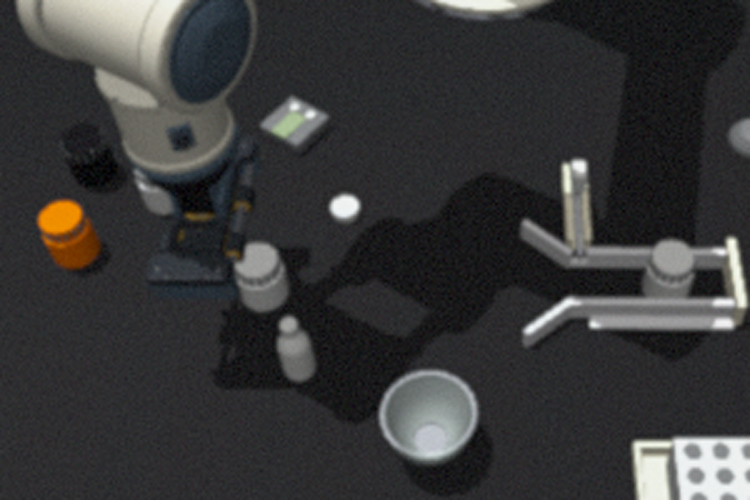

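The picture shows jar A upright in the cradle at about crop (262,275), and the slim bottle untouched at (298,350). I'll keep pushing.

```bash
for k in 1 2; do python3 -m crank '{"slide":[[0.049,-0.002,0],[0.049,-0.002,0],[0.049,-0.002,0],[0.049,-0.002,0],[0.049,-0.002,0],[0.049,-0.002,0],[0.049,-0.002,0],[0.049,-0.002,0]],"twist":[[0,0,0],[0,0,0],[0,0,0],[0,0,0],[0,0,0],[0,0,0],[0,0,0],[0,0,0]],"hand":[0.65,0.65,0.65,0.65,0.65,0.65,0.65,0.65]}' >/dev/null; done
python3 - <<'E'
from h import *
go(.583,.0,.038)
i=vision.snapshot("scene")["img"]; cv2.imwrite("pics/f.png",cv2.resize(i[100:300,110:410],(750,500),interpolation=cv2.INTER_CUBIC)[:,:,::-1])
E
```

```text
t 7.2 pos [ 0.5823 -0.0386  0.0368] yaw 89.59 tilt [-0. -0.] w 0.0321 F [ 0.  -1.2 -0.1] shift units [ 0.129  0.001 -0.004]
```

View pics/f.png

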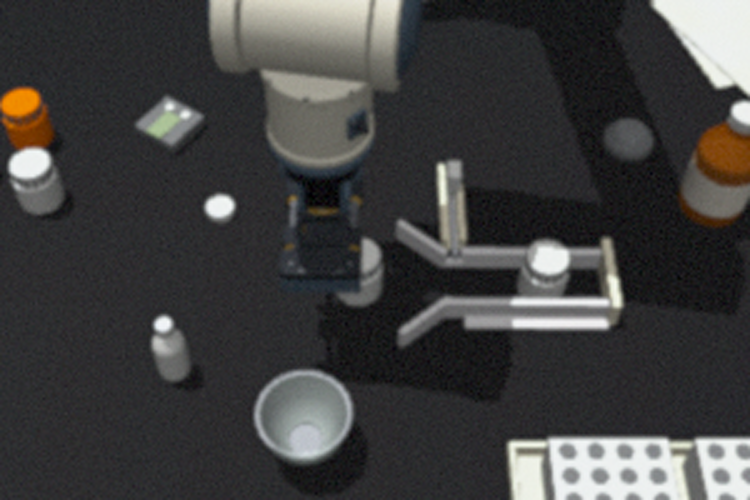

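Jar A is lined up with the mouth, at crop (360,280), upright. I'll push it in, then back out and rise.

```bash
for k in 1 2; do python3 -m crank '{"slide":[[0.034,0,0],[0.034,0,0],[0.034,0,0],[0.034,0,0],[0.034,0,0],[0.034,0,0],[0.034,0,0],[0.034,0,0]],"twist":[[0,0,0],[0,0,0],[0,0,0],[0,0,0],[0,0,0],[0,0,0],[0,0,0],[0,0,0]],"hand":[0.65,0.65,0.65,0.65,0.65,0.65,0.65,0.65]}'|grep -E "eef_pos|contact"; done
python3 -m crank '{"slide":[[-0.05,0,0],[-0.1,0,0],[-0.1,0,-0.1],[-0.1,0,-0.15],[-0.1,0,-0.1],[0,0,0]],"twist":[[0,0,0],[0,0,0],[0,0,0],[0,0,0],[0,0,0],[0,0,0]],"hand":[0.65,0.65,0.65,0.65,0.65,0.65]}' >/dev/null
python3 - <<'E'
from h import *
go(.44,-.4,.14)
S=vision.snapshot("scene")["img"]; T=vision.snapshot("top")["img"]; np.savez("bk.npz",S=S,T=T)
g=lambda i:cv2.resize(np.uint8(255*(i[:,:,::-1]/255.)**.45),None,fx=5,fy=5,interpolation=cv2.INTER_CUBIC)
cv2.imwrite("pics/g.png",np.hstack([g(S[130:230,70:150]),g(T[160:260,350:430])]))
E
```

```text
eef_pos: [0.5829, 0.0426, 0.0368]
contact_force: [0.1, -0.4, 0.6]
eef_pos: [0.5835, 0.1242, 0.0368]
contact_force: [0.4, -2.0, -1.0]
t 10.0 pos [ 0.5838 -0.0141  0.1441] yaw 89.44 tilt [ 0.0042 -0.0008] w 0.0321 F [-0.3  0.1 -0.4] shift units [-1.291 -0.467  0.013]
```

View pics/g.png

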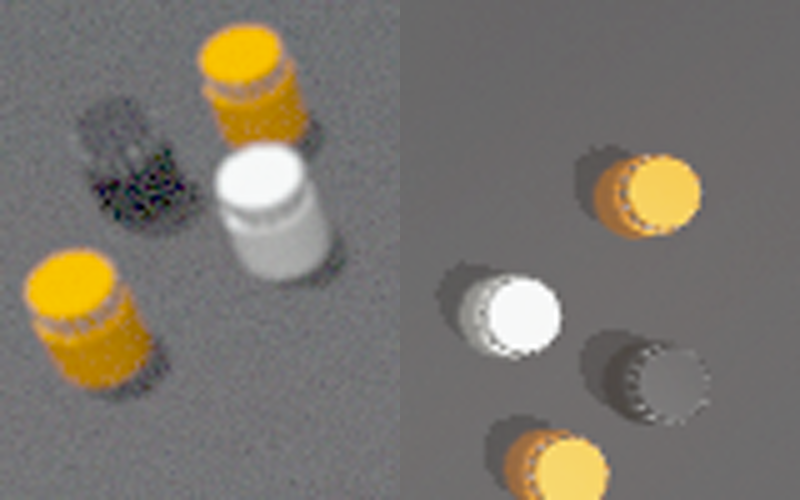

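Enhanced view: jar B's cap is at (524,316) in the right half and the black jar's cap at (670,383). That puts the black jar 97 mm behind B along the intended push line, about (0.423,-0.454). The 32 mm deep fingers fit between with about 10 mm each side, with the TCP 45 mm behind B at yaw 66°.

```bash
python3 -m crank '{"slide":[[-0.16,-0.058,0],[-0.165,-0.058,0],[-0.165,-0.058,0],[-0.165,-0.058,0],[-0.165,-0.058,0],[-0.165,-0.058,0],[-0.165,-0.058,0],[-0.165,-0.058,0]],"twist":[[0,0,0],[0,0,0],[0,0,0],[0,0,0],[0,0,0],[0,0,0],[0,0,0],[0,0,0]],"hand":[0.65,0.65,0.65,0.65,0.65,0.65,0.65,0.65]}' >/dev/null
python3 -m crank '{"slide":[[0,0,0],[0,0,0],[0,0,0],[0,0,0],[0,0,0]],"twist":[[0,0,0.065],[0,0,0.065],[0,0,0.065],[0,0,0.065],[0,0,0]],"hand":[0.65,0.65,0.65,0.65,0.65]}' >/dev/null
python3 - <<'E'
from h import *
go(.445,-.407,.038)
caps((.4,-.5),(.55,-.3))
E
```

```text
t 11.72 pos [ 0.4405 -0.4039  0.1406] yaw 66.26 tilt [-0.0014  0.0017] w 0.0322 F [-0.4 -0.4  0.4] shift units [-0.004  0.019  0.342]
top [406, 222, 14, 16, 119] [ 0.444 -0.482]
```

```bash
python3 -m crank '{"slide":[[-0.004,0.019,0],[0,0,0.08],[0,0,0.09],[0,0,0.09],[0,0,0.082],[0,0,0],[0,0,0]],"twist":[[0,0,0],[0,0,0],[0,0,0],[0,0,0],[0,0,0],[0,0,0],[0,0,0]],"hand":[0.65,0.65,0.65,0.65,0.65,0.65,0.65]}' >/dev/null
python3 - <<'E'
from h import *
go(.445,-.407,.038)
S=vision.snapshot("scene")["img"]; T=vision.snapshot("top")["img"]
g=lambda i:cv2.resize(np.uint8(255*(i[:,:,::-1]/255.)**.45),None,fx=5,fy=5,interpolation=cv2.INTER_CUBIC)
cv2.imwrite("pics/k.png",np.hstack([g(S[130:230,70:150]),g(T[160:260,350:430])]))
E
```

```text
t 12.7 pos [ 0.4457 -0.4087  0.04  ] yaw 66.22 tilt [ 0.0006 -0.0006] w 0.0321 F [ 0.5  0.3 -0.4] shift units [ 0.004 -0.005  0.007]
```

View pics/k.png

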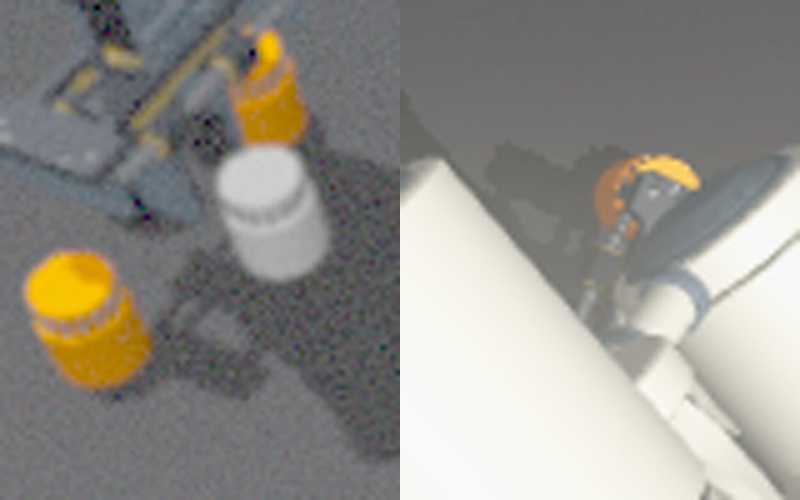

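The fingers are down behind jar B, which has not moved (scene cap at (263,178)), and nothing is touched. I'll push along the diagonal.

```bash
python3 -m crank '{"slide":[[0.03,-0.003,0.005],[0.03,0,0],[0.04,0,0],[0.05,0,0],[0.05,0,0],[0.05,0,0],[0.05,0,0],[0.05,0,0]],"twist":[[0,0,0],[0,0,0],[0,0,0],[0,0,0],[0,0,0],[0,0,0],[0,0,0],[0,0,0]],"hand":[0.65,0.65,0.65,0.65,0.65,0.65,0.65,0.65]}' >/dev/null
python3 -m crank '{"slide":[[0.05,0,0],[0.05,0,0],[0.05,0,0],[0.05,0,0],[0.05,0,0],[0.05,0,0],[0.05,0,0],[0.05,0,0]],"twist":[[0,0,0],[0,0,0],[0,0,0],[0,0,0],[0,0,0],[0,0,0],[0,0,0],[0,0,0]],"hand":[0.65,0.65,0.65,0.65,0.65,0.65,0.65,0.65]}' >/dev/null
python3 - <<'E'
from h import *
go(.541,-.187,.038)
for a in(.035,):
    s,r=tool(); print("jar est",s["eef_pos"]+a*r[:,0])
E
```

```text
t 14.8 pos [ 0.5357 -0.2012  0.0377] yaw 66.19 tilt [-0.  0.] w 0.032 F [-1.5 -1.8  1. ] shift units [ 0.05  -0.003 -0.001]
jar est [ 0.54980442 -0.16915515  0.03769685]
```

```bash
python3 -m crank '{"slide":[[0.05,0,0]],"twist":[[0,0,0]],"hand":[0.65]}' >/dev/null
python3 -m crank '{"slide":[[0.054,0.006,0],[0.054,0.006,0],[0.054,0.006,0],[0.054,0.006,0],[0.054,0.006,0],[0.054,0.006,0],[0.054,0.006,0],[0.054,0.006,0]],"twist":[[0,0,-0.0325],[0,0,-0.0325],[0,0,-0.0325],[0,0,-0.0325],[0,0,-0.0325],[0,0,-0.0325],[0,0,-0.0325],[0,0,-0.0325]],"hand":[0.65,0.65,0.65,0.65,0.65,0.65,0.65,0.65]}' >/dev/null
python3 - <<'E'
from h import *
go(.583,.0,.038)
s,r=tool(); print("jar est",s["eef_pos"]+.035*r[:,0])
i=vision.snapshot("scene")["img"]; cv2.imwrite("pics/l.png",cv2.resize(i[100:300,110:410],(750,500),interpolation=cv2.INTER_CUBIC)[:,:,::-1])
E
```

```text
t 15.93 pos [ 0.5856 -0.0655  0.0377] yaw 89.79 tilt [-0.  0.] w 0.0321 F [-0.4 -1.5  1.2] shift units [ 0.218 -0.01  -0.001]
jar est [ 0.58576027 -0.03053214  0.03770412]
```

View pics/l.png

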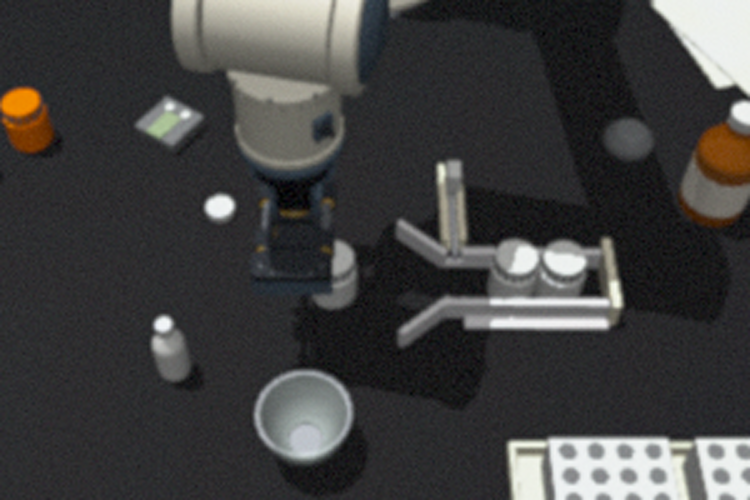

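Jar B (crop (335,275)) is lined up with the mouth. Jar A and jar3 stand in file at (514,268) and (561,268), and the bystanders have not moved. I'll push B in.

```bash
python3 -m crank '{"slide":[[0.036,-0.003,0],[0.036,-0.003,0],[0.036,-0.003,0],[0.036,0,0],[0.036,0,0],[0.036,0,0],[0.036,0,0],[0.036,0,0]],"twist":[[0,0,0],[0,0,0],[0,0,0],[0,0,0],[0,0,0],[0,0,0],[0,0,0],[0,0,0]],"hand":[0.65,0.65,0.65,0.65,0.65,0.65,0.65,0.65]}' |grep -E "eef_pos|contact"
python3 -m crank '{"slide":[[0.036,0,0],[0.036,0,0],[0.036,0,0],[0.036,0,0],[0.03,0,0],[0.025,0,0]],"twist":[[0,0,0],[0,0,0],[0,0,0],[0,0,0],[0,0,0],[0,0,0]],"hand":[0.65,0.65,0.65,0.65,0.65,0.65]}' |grep -E "eef_pos|contact"
python3 -m crank '{"slide":[[0.01,0,0],[0.01,0,0],[0,0,0]],"twist":[[0,0,0],[0,0,0],[0,0,0]],"hand":[0.65,0.65,0.65]}' |grep -E "eef_pos|contact"
```

```text
eef_pos: [0.5834, 0.0205, 0.0377]
contact_force: [-0.0, -1.1, 0.2]
eef_pos: [0.5838, 0.08, 0.0377]
contact_force: [-0.8, -2.1, 0.4]
eef_pos: [0.5838, 0.0856, 0.0377]
contact_force: [-0.3, -0.3, 0.9]
```

```bash
for k in 1 2 ; do python3 -m crank '{"slide":[[0.007,0,0],[0.007,0,0],[0.007,0,0]],"twist":[[0,0,0],[0,0,0],[0,0,0]],"hand":[0.65,0.65,0.65]}' |grep -E "eef_pos|contact"; done
```

```text
eef_pos: [0.5839, 0.0919, 0.0377]
contact_force: [0.1, -1.3, 0.1]
eef_pos: [0.584, 0.0983, 0.0377]
contact_force: [0.6, -2.1, -0.5]
```

```bash
for k in 1 2 3; do python3 -m crank '{"slide":[[0.006,0,0]],"twist":[[0,0,0]],"hand":[0.65]}' |grep -E "eef_pos|contact"; done
```

```text
eef_pos: [0.5839, 0.1, 0.0377]
contact_force: [-0.4, -5.0, 1.0]
eef_pos: [0.5839, 0.1008, 0.0377]
contact_force: [-0.9, -20.1, 3.6]
eef_pos: [0.5839, 0.1014, 0.0378]
contact_force: [-0.8, -32.5, 5.2]
```

The row is seated: the force jumped to 32 N against the end. I'll back off, rise, close the hand and check the file.

```bash
python3 -m crank '{"slide":[[-0.03,0,0],[-0.1,0,0],[-0.05,0,-0.12],[0,0,-0.12],[0,-0.12,-0.1],[0,-0.15,0],[0,-0.15,0],[0,-0.11,0]],"twist":[[0,0,0],[0,0,0],[0,0,0],[0,0,0],[0,0,0],[0,0,0],[0,0,0],[0,0,0]],"hand":[0.65,0.65,0.65,0.65,1,1,1,1]}' >/dev/null
python3 -m crank '{"slide":[[0.15,0,0],[0,0,0]],"twist":[[0,0,0],[0,0,0]],"hand":[1,1]}' >/dev/null
python3 - <<'E'
from h import *
go(.424,.101,.046)
i=vision.snapshot("scene")["img"]; cv2.imwrite("pics/m.png",cv2.resize(i[140:260,230:390],(800,600),interpolation=cv2.INTER_CUBIC)[:,:,::-1])
E
```

```text
t 20.48 pos [0.4248 0.0975 0.14  ] yaw 89.71 tilt [0.0008 0.0007] w 0.0007 F [-0.2 -0.1  0.4] shift units [ 0.011 -0.003  0.313]
```

View pics/m.png

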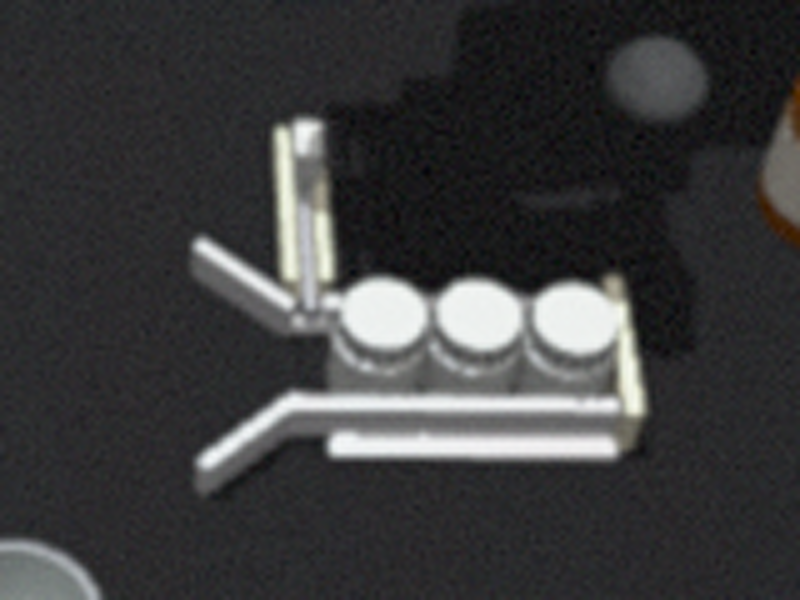

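All three jars stand upright in a tight file, with caps at (384,314), (480,316) and (574,318). The grip is still out at (308,140). Next I'll push the lock.

```bash
python3 -m crank '{"slide":[[0.011,-0.003,0.08],[0,0,0.08],[0,0,0.08],[0,0,0.073],[0,0,0],[0,0.03,0],[0,0.03,0],[0,0.03,0]],"twist":[[0,0,0],[0,0,0],[0,0,0],[0,0,0],[0,0,0],[0,0,0],[0,0,0],[0,0,0]],"hand":[1,1,1,1,1,1,1,1]}' |grep -E "eef_pos|contact"
python3 -m crank '{"slide":[[0,0.03,0],[0,0.03,0],[0,0.03,0],[0,0.02,0],[0,0.01,0],[0,0.005,0],[0,0,0]],"twist":[[0,0,0],[0,0,0],[0,0,0],[0,0,0],[0,0,0],[0,0,0],[0,0,0]],"hand":[1,1,1,1,1,1,1]}' |grep -E "eef_pos|contact"
```

```text
eef_pos: [0.4521, 0.0987, 0.0464]
contact_force: [-1.0, -0.6, 1.8]
eef_pos: [0.4885, 0.0985, 0.0458]
contact_force: [0.8, -0.7, 0.5]
```

```bash
for k in 1 2 3 4; do python3 -m crank '{"slide":[[0,0.008,0]],"twist":[[0,0,0]],"hand":[1]}' |grep -E "eef_pos|contact"; done
```

```text
eef_pos: [0.4906, 0.0985, 0.0458]
contact_force: [-1.3, -0.2, 0.2]
eef_pos: [0.4934, 0.0985, 0.0458]
contact_force: [-1.2, 0.5, 0.5]
eef_pos: [0.4959, 0.0984, 0.0458]
contact_force: [-1.0, 0.2, 0.0]
eef_pos: [0.4979, 0.0984, 0.0457]
contact_force: [-10.8, 1.6, 3.7]
```

```bash
python3 -m crank '{"slide":[[0,0.005,0],[0,0,0]],"twist":[[0,0,0],[0,0,0]],"hand":[1,1]}' |grep -E "eef_pos|contact"
python3 -m crank '{"slide":[[0,-0.03,0],[0,-0.1,0],[0,-0.1,-0.1],[0,0,-0.15],[0,0,-0.15],[0,0,0],[0,0,0]],"twist":[[0,0,0],[0,0,0],[0,0,0],[0,0,0],[0,0,0],[0,0,0],[0,0,0]],"hand":[1,1,1,1,1,1,1]}' |grep -E "time|eef_pos|contact"
python3 - <<'E'
from h import *
i=vision.snapshot("scene")["img"]; cv2.imwrite("pics/n.png",cv2.resize(i[110:290,150:390],(800,600),interpolation=cv2.INTER_CUBIC)[:,:,::-1])
E
```

```text
eef_pos: [0.4978, 0.0984, 0.0456]
contact_force: [-9.2, 1.2, 6.9]
time_s: 24.02
eef_pos: [0.4305, 0.0989, 0.1656]
contact_force: [-0.2, 0.6, -0.4]
```

View pics/n.png

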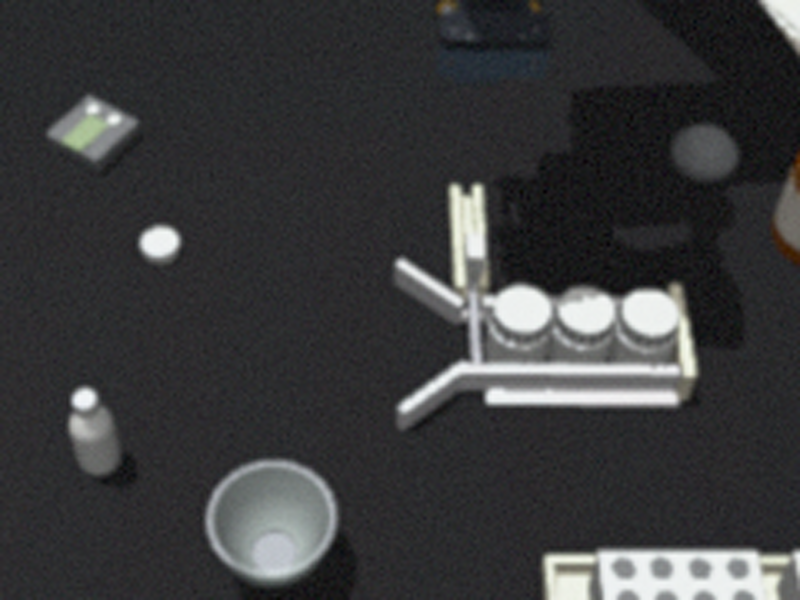

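The bar lies fully across the lane at (474,325) behind the three upright jars. The grip is home at (476,250), the bystanders have not moved and the robot is clear.

```bash
python3 -c "
from cell import sign_off; print(sign_off())"
```

```text
the job is handed in; nothing more can be done
None
```

Job handed in at about 24 s of robot time: all three jars stand upright in a tight file against the lane's closed end, the lock is home at its stop with its bar across the lane, and no bystander in view of the final picture has moved.

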